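# Open the touch-latch door under the ribbon spool

## Task

The ribbon spool on top of the little cupboard is about to be put away in the compartment directly beneath it. Push that compartment's door in with a fingertip and let go so that its touch latch springs it ajar, then reach behind it and push it wide open, roughly square to the cupboard's front. Keep the other door shut, grasp nothing, and leave the spool, the tape roll, the cup and the wrapped tablet where they are.

Things in the scene. Friction and masses are not known exactly. Their poses are not given: they have to be found in the camera images.
- cupboard: Dark wooden cupboard, fixed, carcass 100 deep (x) x 220 wide (y) x 205 high mm, two plain handleless doors side by side above an open niche. Origin: centre of the underside; its front is at -x (towards the robot), +y is its left half seen from the robot, z up. Shut doors: outer faces at x = -0.063, 13 mm thick, 107.5 wide, 89 to 204 mm above the counter, meeting at y = 0. Flat top, no overhang.
- left_door (a joint): Left (+y) door, rad: 0 shut and latched, grows opening towards the robot, 1.57 square to the front, stop 1.8. Hinge upright at its outer (left) edge. Pushed in to -0.03 (stop -0.045; 2 to 3 N in its free half, 5 N is ample) it unlatches; when the finger draws back, a plunger springs it ajar to 0.5 to 1.0. It does not latch again, swings lightly and stays where it is left.
- right_door (a joint): Right (-y) door, the mirror image: hinged at its outer (right) edge, same values (0 shut, growing as it opens towards the robot) and same touch latch.
- left_door_hinge (a point): Point on the left door's hinge axis (in the middle of the door's thickness) at the door's top edge, 204 mm above the counter.
- right_door_hinge (a point): The same point on the right door's hinge axis.
- left_door_push (a point): Point on the left door's outer face where it is well pushed: 80 mm from its hinge axis, 30 mm below its top edge. It moves with the door. Behind the door, a latch hook (near the free edge) and the plunger (35 mm from the hinge) sit 70 mm and more below the top edge; above that its inner face is plain.
- right_door_push (a point): The same point on the right door's outer face.
- spool: Ribbon spool, 69 mm diameter, 20 high: two flat discs with ribbon wound between them; lies flat on the cupboard's top over one of the two doors, loose. Origin: centre of its underside.
- tape: Roll of tape, plain ring of 52 mm diameter, 18 high, lies flat on the cupboard's top over the other door, loose. Origin: centre of its underside.
- cup: White tasting cup with a handle, 60x77x52 mm, standing loose on the counter in front of the cupboard. Origin: centre of its underside.
- tablet: Wrapped chocolate tablet, 74x150x11 mm, lying loose on the counter in front of the cupboard, farther right than the cup. Origin: centre of its underside.
There are look-alikes about, which are no part of the job. Leave any turquoise look-alike of the spool alone.

How it is judged:
On the way:
1. the door under the ribbon spool has sprung ajar by itself, with the robot off the cupboard (((y of spool in the frame of cupboard above 0 m and value of joint left_door between 0.3 and 1.15 rad and contact force between each of the arm, the fingers and cupboard below 0.2 N) or (y of spool in the frame of cupboard below 0 m and value of joint right_door between 0.3 and 1.15 rad and contact force between each of the arm, the fingers and cupboard below 0.2 N))), for 0.1 s.
At the end, for the whole second after the job is handed in: The door under the ribbon spool stands open by at least 1.2 rad (about 70 degrees) and is at rest; the other door is still shut (within 0.04 rad); spool, tape roll, cup and tablet are within 30 mm of where they were (((y of spool in the frame of cupboard above 0 m and value of joint left_door above 1.2 rad and velocity of joint left_door between -0.05 and 0.05 rad/s and value of joint right_door between -0.03 and 0.04 rad) or (y of spool in the frame of cupboard below 0 m and value of joint right_door above 1.2 rad and velocity of joint right_door between -0.05 and 0.05 rad/s and value of joint left_door between -0.03 and 0.04 rad)) and distance of each of spool, tape, cup, tablet from where it was at the start of the episode below 0.03 m); the robot touches nothing.
It fails at once if a door was pinched between the fingers ((x of the grasp point in the frame of left_door_push between 0 and 0.013 m and y of the grasp point in the frame of left_door_push between -0.035 and 0.08 m and z of the grasp point in the frame of left_door_push between -0.09 and 0.045 m and contact force between the fingers and cupboard above 5 N) or (x of the grasp point in the frame of right_door_push between 0 and 0.013 m and y of the grasp point in the frame of right_door_push between -0.08 and 0.035 m and z of the grasp point in the frame of right_door_push between -0.09 and 0.045 m and contact force between the fingers and cupboard above 5 N)).
It fails at once if the other door was released ((y of spool in the frame of cupboard above 0 m and value of joint right_door above 0.06 rad) or (y of spool in the frame of cupboard below 0 m and value of joint left_door above 0.06 rad)).
It fails at once if the spool, tape roll, cup or tablet was moved or lifted (distance of any of spool, tape, cup, tablet from where it was at the start of the episode above 0.03 m).
It also fails if it takes over 51 s, if anything falls off the work surface, if the arm or the gripper's body presses on something with over 40 N, if the wrist force passes 120 N, or if a joint passes its speed limit or range.

## Robot

A 6-joint arm with a two-finger parallel gripper is mounted at the origin on a cart in front of the work surface, level with it; the furniture and walls round the work are solid. World frame = base frame: x ahead of the robot, y to its left, z up, the work surface at z = 0. Lengths are in m, angles in rad, forces in N, time in s.
With the tool pointing down it reaches from about 0.3 to 0.875 m from the base axis. Payload 6.4 kg.
Tool frame: the origin (TCP) lies at the centre of the arm's flange, where the gripper is bolted on; the fingertips stand 173 mm ahead of it and the grasp point (between the pads) lies 155 mm ahead of it; z points along the fingers, x is the direction in which the jaws open and shut, and the axes are right-handed (so a half turn about z gives the same grasp; the last joint's range is limited). The gripper opens to 85 mm and grips with 20 to 120 N. Pads are 22 mm wide; open, the fingers measure 114 mm over their backs; the gripper's body (76 mm by 85 mm) begins 54 mm behind the grasp point. The pads swing forward as they close: fully open they stand 13 mm farther back than shut.
Start: joints at [1.035, 0.181, 1.607, -0, 1.354, -0.206], TCP at [0.186, 0.544, 0.405] pointing down, gripper open.
Joint ranges: [-2.99, 2.99], [-0.89, 2.07], [0.3, 2.58], [-1.14, 4.28], [0, 2.63], [-3.12, 3.12]. Speed limits (rad/s): [2.57, 2.57, 3.01, 3.14, 3.14, 3.14].

## Interface

Orientations are given as a unit quaternion [w, x, y, z].
In Python, from bench import ctrl gives the robot as it stands. The module is installed in compiled form; this text tells all that it offers.
- The arm moves only by the tool move_arm, never from a script. Its argument "moves" is a list of rows, each an object of numbers: "gripper": the opening in per cent of the stroke, from 0 (shut) to 100 (fully open); "x", "y", "z": the shift along the tool's x, y, z in cm; "roll": the turn about the tool's z in degrees. In form: [{"gripper": .., "x": .., "y": .., "z": .., "roll": ..}, ...]. A call has 1 to 5 rows; each row shifts and turns the commanded pose from where the row before left it, along the tool's axes as they then stand; what a row does not reach is not made up. A row lasts 1/8 s, in which the tool goes at most 62.5 mm and 10.7 degrees, less where a joint would pass 70% of its speed; a pose out of reach is approached as far as the arm can. A call is refused whole if a number of a shift passes 6.25 or a number of a turn 10.7, either way. A call with a gripper value outside its range is refused whole. The fingers move at their own pace and stop on an object; the grip force is fixed at half the most. Time passes only in rows, so rows that do not move let the fingers close. It gives the time, the measured TCP pose, the force and the opening at its end, in the units of the state.
- ctrl.get_obs(): the state, without advancing time (a new reading comes with each control period).
- ctrl.camera(name): name is "scene" or "top" or "wrist"; returns a dict with "img" (400x640x3 uint8, red, green, blue), "fx", "fy", "cx", "cy" (pixels), "world_from_camera" (4x4, takes a point from camera to world coordinates); the wrist camera has in their place "tool_from_camera" (4x4, takes a point from camera to tool coordinates, whose origin is the TCP and whose axes are the tool frame's). Camera axes: x right, y up, looking along -z (the intrinsics and any distortion apply to the point x, -y, -z); pixel columns grow to the right and rows downward; lengths in m; the calibration is good to about 2 mm. A picture is of the moment at which its call begins: read the wrist's pose just before it. There is no depth.
- ctrl.hand_in(): hands the job in, once; it reports no verdict.
The state is a dict: "time_s": time; "q": joint angles; "dq": joint speeds; "joint_efforts": joint torques, N m; "eef_pos": TCP position; "eef_rot": TCP orientation; "wrist_force": force on the tool from outside, world axes, zero at the start; "torque": the same for the moment, N m; "opening": opening from 0.0 (shut) to 1.0 (fully open).
Only numpy, scipy, OpenCV 4.12 (cv2) and the standard library are available. Lean on these libraries where they do the work, as an engineer would, in place of code of your own. Each camera call takes 0.05 s, during which the arm holds its last target. There are 200 camera calls.

## Working session

There is one attempt and no reset: what is moved stays moved. The work goes in short steps, Python scripts to look and compute and a tool call to move; the robot and the scene stay as the last step left them, time stands still between calls to the robot, and variables do not carry over. Pictures are saved under pics/ and viewed, about 8 in all and at most 12, crops included, and the job is handed in when it is done.

Besides the shell and the picture viewer there is one more tool, called as a command line: name --argument value ..., lists and objects as JSON in quotes. move_arm: Moves the arm, as the interface text tells. Its arguments: {"type":"object","properties":{"moves":{"type":"array","items":{"type":"object","properties":{"gripper":{"type":"number"},"x":{"type":"number"},"y":{"type":"number"},"z":{"type":"number"},"roll":{"type":"number"}}}}},"required":["moves"]}

```bash
mkdir -p pics
python3 - <<'E'
from bench import ctrl
import cv2,numpy as np
o=ctrl.get_obs();print({k:np.round(v,3) for k,v in o.items()})
for n in("scene","top"):
    c=ctrl.camera(n);cv2.imwrite(f"pics/{n}0.png",c["img"][...,::-1])
    print(n,c["fx"],c["fy"],c["cx"],c["cy"],np.round(c["world_from_camera"],4).tolist(),c.keys())
E
```

```text
{'time_s': np.float64(0.0), 'q': array([ 1.035,  0.182,  1.608,  0.   ,  1.354, -0.206]), 'dq': array([ 0.   , -0.001,  0.001,  0.   , -0.   , -0.001]), 'joint_efforts': array([-2.0000e-03, -4.4486e+01, -3.5134e+01, -0.0000e+00,  9.0000e-03,
        0.0000e+00]), 'eef_pos': array([0.186, 0.544, 0.404]), 'eef_rot': array([ 0.   ,  0.814,  0.581, -0.001]), 'wrist_force': array([-0.106,  0.048,  1.341]), 'torque': array([ 0.022,  0.007, -0.006]), 'opening': np.float64(1.003)}
scene 428.82929536133946 428.82929536133946 319.0779682591285 193.23542777988237 [[0.551, 0.3393, -0.7624, -0.1956], [-0.8341, 0.196, -0.5156, -0.7284], [-0.0255, 0.92, 0.391, 0.5262], [0.0, 0.0, 0.0, 1.0]] dict_keys(['img', 'fx', 'fy', 'cx', 'cy', 'world_from_camera'])
top 443.98492111655816 443.98492111655816 321.28683635217004 200.94830564893923 [[-0.0053, 0.9885, -0.1512, 0.3908], [-0.9999, -0.0039, 0.0101, -0.2144], [0.0094, 0.1513, 0.9885, 1.2077], [0.0, 0.0, 0.0, 1.0]] dict_keys(['img', 'fx', 'fy', 'cx', 'cy', 'world_from_camera'])
```

View pics/scene0.png

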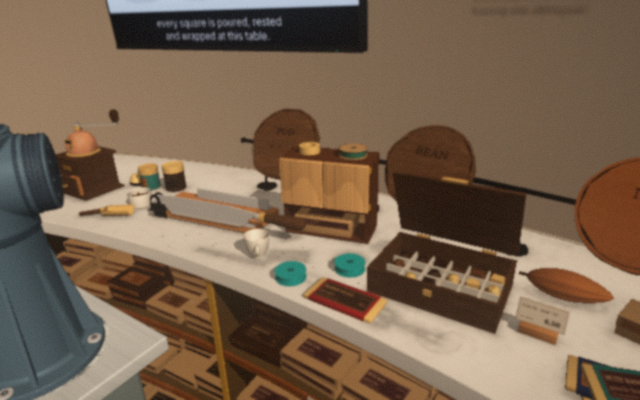

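View pics/top0.png

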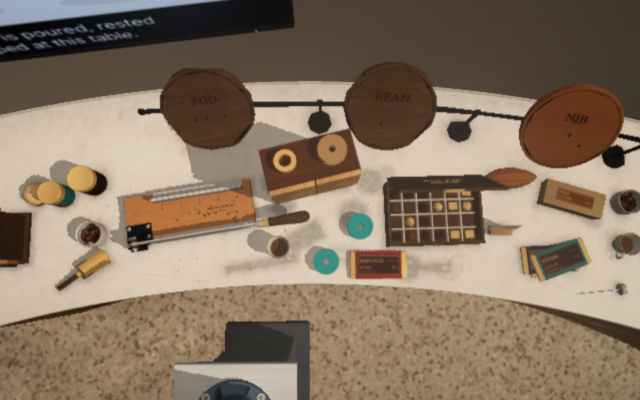

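Run:
```python
import cv2,numpy as np
a=cv2.imread("pics/scene0.png")[130:280,240:400];b=cv2.imread("pics/top0.png")[120:280,230:390]
a=cv2.resize(a,None,fx=2.5*1,fy=2.5,interpolation=cv2.INTER_CUBIC);b=cv2.resize(b,None,fx=2.5,fy=2.5,interpolation=cv2.INTER_CUBIC)
a=cv2.copyMakeBorder(a,0,b.shape[0]-a.shape[0],0,0,cv2.BORDER_CONSTANT)
cv2.imwrite("pics/crop.png",np.hstack([a,b]))
```

```text
(no output)
```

View pics/crop.png

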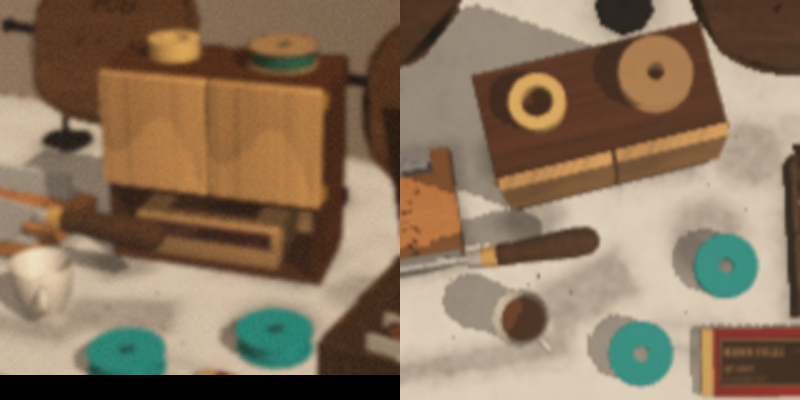

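```bash
cat > h.py <<'E'
from bench import ctrl
import cv2,numpy as np
from scipy.spatial.transform import Rotation as R
def ray(c,T,u,v):
    d=T[:3,:3]@np.array([(u-c["cx"])/c["fx"],-(v-c["cy"])/c["fy"],-1]);return T[:3,3],d
def onz(c,T,u,v,z):
    o,d=ray(c,T,u,v);return o+d*(z-o[2])/d[2]
def tri(r):
    A=np.zeros((3,3));b=np.zeros(3)
    for o,d in r:
        d=d/np.linalg.norm(d);P=np.eye(3)-np.outer(d,d);A+=P;b+=P@o
    p=np.linalg.solve(A,b);return p,[np.linalg.norm(np.cross(p-o,d/np.linalg.norm(d))) for o,d in r]
def tool():
    o=ctrl.get_obs();T=np.eye(4);q=o["eef_rot"];T[:3,:3]=R.from_quat([q[1],q[2],q[3],q[0]]).as_matrix();T[:3,3]=o["eef_pos"];return T,o
E
python3 - <<'E'
from h import *
s=ctrl.camera("scene");t=ctrl.camera("top");S=s["world_from_camera"];T=t["world_from_camera"]
np.set_printoptions(precision=4,suppress=True)
P={"doorL":((280,157.6),None),"seam":((323.2,162),None),"doorR":((369.2,166),None)}
for k,(a,_) in P.items(): print(k,"scene z.204",onz(s,S,*a,.204))
cr=lambda x,y:((x-400)/2.5+230,y/2.5+120)
for k,p in dict(backL=(473,74),backR=(698,22),frontL_up=(496,179),frontR_up=(725,122),frontL_lo=(501,190),frontR_lo=(728,134),seam_lo=(612,163)).items(): print(k,onz(t,T,*cr(*p),.204))
hs=cv2.cvtColor(t["img"],cv2.COLOR_RGB2HSV)
def show(n,c,box,m):
    pass
# spool/tape: crop outlines
print("spool",tri([ray(s,S,240+284/2.5,130+43/2.5),ray(t,T,*cr(656,72))]), "tape",tri([ray(s,S,240+174/2.5,130+36/2.5),ray(t,T,*cr(538,101))]))
print("cornerR",tri([ray(s,S,369.2,166),ray(t,T,*cr(728,134))]),"cornerL",tri([ray(s,S,280,157.6),ray(t,T,*cr(501,190))]))
print("cup",onz(t,T,*cr(522,318),.05),"spools",onz(t,T,*cr(640,353),.02),onz(t,T,*cr(726,265),.02),"tabletL",onz(t,T,348,265,.01),"knife tip",onz(t,T,*cr(590,240),.03))
print("board boxright",onz(t,T,*cr(460,250),.05),"chest",onz(t,T,388,180,.1), onz(t,T,388,240,.08))
print("signBEAN",onz(t,T,390,105,.25),onz(t,T,345,105,.25),onz(t,T,210,107,.25))
E
```

```text
doorL scene z.204 [ 0.5686 -0.1009  0.204 ]
seam scene z.204 [ 0.592  -0.2097  0.204 ]
doorR scene z.204 [ 0.6191 -0.3149  0.204 ]
backL [ 0.6657 -0.0809  0.204 ]
backR [ 0.7154 -0.2911  0.204 ]
frontL_up [ 0.5665 -0.1035  0.204 ]
frontR_up [ 0.6192 -0.3146  0.204 ]
frontL_lo [ 0.5562 -0.1082  0.204 ]
frontR_lo [ 0.6079 -0.3172  0.204 ]
seam_lo [ 0.581  -0.2099  0.204 ]
spool (array([ 0.6611, -0.2508,  0.2271]), [np.float64(0.0005373137286523028), np.float64(0.0005373137286521995)]) tape (array([ 0.6343, -0.1431,  0.2257]), [np.float64(1.696841805347261e-07), np.float64(1.6968418077326227e-07)])
cornerR (array([ 0.6081, -0.3184,  0.2076]), [np.float64(0.0018578031031365426), np.float64(0.0018578031031365827)]) cornerL (array([ 0.5562, -0.1096,  0.2089]), [np.float64(0.0011639606925490052), np.float64(0.0011639606925488886)])
cup [ 0.4469 -0.1153  0.05  ] spools [ 0.4108 -0.2381  0.02  ] [ 0.504  -0.3312  0.02  ] tabletL [ 0.4006 -0.2971  0.01  ] knife tip [ 0.5305 -0.1854  0.03  ]
board boxright [ 0.5181 -0.0498  0.05  ] chest [ 0.6135 -0.3958  0.1   ] [ 0.4623 -0.3948  0.08  ]
signBEAN [ 0.7561 -0.3807  0.25  ] [ 0.7563 -0.2789  0.25  ] [0.7521 0.0251 0.25  ]
```

Candidates for the spool: the tan flanged spool with green ribbon on the cupboard, top (332,150) / scene (353,152); the yellow ring, top (285,160), which is the tape; and turquoise look-alikes on the counter, top (326,261) and (360,226). The tan one has the right size (about 69 mm) and two discs, and it sits over the **right** door. Cupboard yaw is about 13.9°. I'll shut the gripper, align it, and approach.

move_arm --moves '[{"gripper": 0, "roll": -10.5}, {"gripper": 0, "roll": -10.5}, {"gripper": 0, "roll": -10.5}, {"gripper": 0, "roll": -1.4}, {"gripper": 0}]'

```text
validation failed for argument at $.mo...
```

move_arm --moves '[{"x": -5.7, "y": 0.9}, {"x": -5.7, "y": 0.9}, {"x": -5.7, "y": 0.9}, {"x": -5.7, "y": 0.9}, {"x": -5.7, "y": 0.9}]'

```text
validation failed for argument at $.mo...
```

move_arm --moves '[{"x": -5.7, "y": 0.9}, {"x": -5.7, "y": 0.9}, {"x": -5.7, "y": 0.9}, {"x": -5.7, "y": 0.9}, {"x": -5.7, "y": 0.9}]'

```text
validation failed for argument at $.mo...
```

move_arm --moves '[{"x": -5.7, "y": 0.9}, {"x": -5.7, "y": 0.9}, {"x": -5.7, "y": 0.5}, {"x": -5.7, "y": 0.5}, {"x": -5.0, "y": 0.5}]'

```text
validation failed for argument at $.mo...
```

```bash
cat > st.py <<'E'
from h import *
import sys
T,o=tool();np.set_printoptions(precision=4,suppress=True)
into=np.array([.9707,.2402,0]);left=np.array([-.2402,.9707,0]);seam=np.array([.582,-.2115,0])
p=T[:3,3]+T[:3,2]*.173;d=p-seam
print("t",o["time_s"],"open",o["opening"],"tip",p,"into,left of seam",d@into,d@left,"F",o["wrist_force"],"toolx yaw",np.degrees(np.arctan2(T[1,0],T[0,0])),"z",T[:3,2])
for n in sys.argv[2:]:
    c=ctrl.camera(n);cv2.imwrite(f"pics/{n}{sys.argv[1]}.png",c["img"][...,::-1])
    if n=="wrist":print(c["fx"],c["cx"],c["cy"],c["tool_from_camera"])
E
python3 st.py 1 wrist scene
```

```text
t 0.2 open 0.9985445753368819 tip [0.186  0.5437 0.2311] into,left of seam -0.20297059842520707 0.8282155023316232 F [ 0.3354 -1.1889  0.7904] toolx yaw 71.10391108346482 z [-0.0006 -0.0009 -1.    ]
306.13755873429966 321.4943983797575 199.3155563761391 [[ 1.      0.001  -0.0018  0.0004]
 [ 0.0005 -0.9651 -0.2618 -0.0662]
 [-0.002   0.2618 -0.9651  0.0302]
 [ 0.      0.      0.      1.    ]]
```

View pics/wrist1.png

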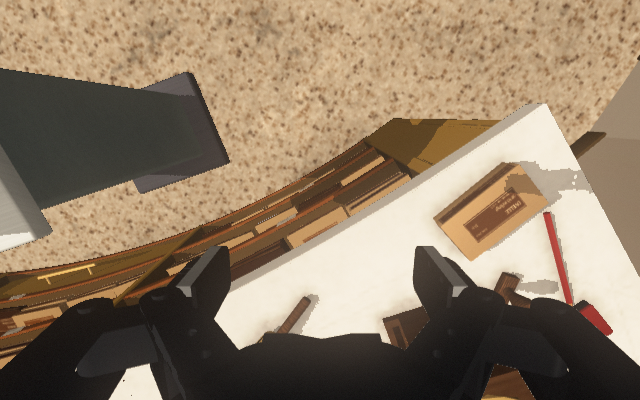

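move_arm --moves '[{"gripper": 0, "x": 0, "y": 0, "z": 0, "roll": -10.5}, {"gripper": 0, "x": 0, "y": 0, "z": 0, "roll": -10.5}, {"gripper": 0, "x": 0, "y": 0, "z": 0, "roll": -10.5}, {"gripper": 0, "x": 0, "y": 0, "z": 0, "roll": -1.4}, {"gripper": 0, "x": 0, "y": 0, "z": 0, "roll": 0}]'

```text
time_s: 0.92
eef_pos: [0.1862, 0.544, 0.4046]
eef_rot: [0.0, 0.617, 0.787, -0.0]
wrist_force: [0.1, -0.0, -0.2]
opening: 0.004
```

move_arm --moves '[{"gripper": 0, "x": -5.7, "y": 0.9, "z": 0, "roll": 0}, {"gripper": 0, "x": -5.7, "y": 0.9, "z": 0, "roll": 0}, {"gripper": 0, "x": -5.7, "y": 0.9, "z": 0, "roll": 0}, {"gripper": 0, "x": -5.7, "y": 0.9, "z": 0, "roll": 0}, {"gripper": 0, "x": -5.7, "y": 0.9, "z": 0, "roll": 0}]'

```text
time_s: 1.55
eef_pos: [0.2991, 0.2768, 0.405]
eef_rot: [0.0, 0.617, 0.787, 0.0]
wrist_force: [1.2, 0.2, -0.2]
opening: -0.0
```

move_arm --moves '[{"gripper": 0, "x": -5.7, "y": 0.9, "z": 0, "roll": 0}, {"gripper": 0, "x": -5.7, "y": 0.9, "z": 0, "roll": 0}, {"gripper": 0, "x": -5.7, "y": 0.9, "z": 0, "roll": 0}, {"gripper": 0, "x": -5.7, "y": 0.9, "z": 0, "roll": 0}, {"gripper": 0, "x": -5.7, "y": 0.9, "z": 0, "roll": 0}]'

```text
time_s: 2.17
eef_pos: [0.4118, 0.0108, 0.4051]
eef_rot: [0.001, 0.617, 0.787, 0.0]
wrist_force: [0.5, 0.1, 1.1]
opening: -0.002
```

move_arm --moves '[{"gripper": 0, "x": -5.7, "y": 0.9, "z": 0, "roll": 0}, {"gripper": 0, "x": -5.7, "y": 0.9, "z": 0, "roll": 0}, {"gripper": 0, "x": -5.7, "y": 0.5, "z": 0, "roll": 0}, {"gripper": 0, "x": -5.7, "y": 0.5, "z": 0, "roll": 0}, {"gripper": 0, "x": -5.0, "y": 0.5, "z": 0, "roll": 0}]'

```text
time_s: 2.8
eef_pos: [0.5111, -0.2512, 0.4047]
eef_rot: [0.0, 0.617, 0.787, 0.0]
wrist_force: [-0.0, 0.3, 0.5]
opening: -0.003
```

```bash
python3 st.py 2 wrist scene top
```

```text
t 2.8 open -0.0032918020317648875 tip [ 0.5112 -0.2512  0.2317] into,left of seam -0.07831185698415731 -0.021559859800513462 F [-0.0211  0.2607  0.4501] toolx yaw 103.79334793055803 z [ 0.0003 -0.0002 -1.    ]
306.13755873429966 321.4943983797575 199.3155563761391 [[ 1.      0.0009 -0.0014  0.0004]
 [ 0.0005 -0.9648 -0.2629 -0.066 ]
 [-0.0016  0.2629 -0.9648  0.0302]
 [ 0.      0.      0.      1.    ]]
```

View pics/wrist2.png

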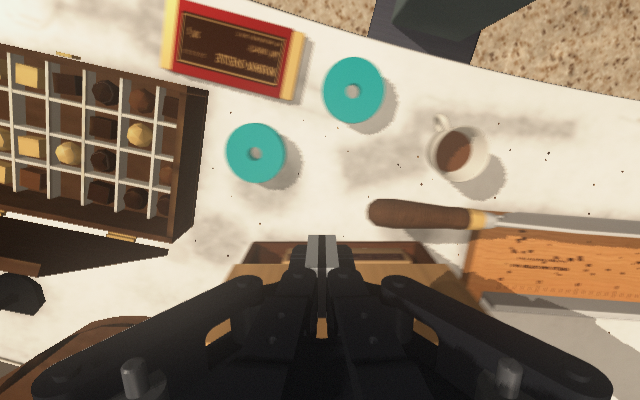

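The wrist view shows the shut fingertips at (322,250) in front of the cupboard, with the cup (457,150), tablet (235,50) and turquoise look-alikes well below. I'll descend and creep in.

move_arm --moves '[{"gripper": 0, "x": -0.6, "y": 0, "z": 3, "roll": 0}, {"gripper": 0, "x": 0, "y": 0, "z": 3, "roll": 0}, {"gripper": 0, "x": 0, "y": 2.5, "z": 0, "roll": 0}, {"gripper": 0, "x": 0, "y": 2.5, "z": 0, "roll": 0}, {"gripper": 0, "x": 0, "y": 0.4, "z": 0, "roll": 0}]'

```text
time_s: 3.58
eef_pos: [0.5653, -0.2401, 0.3448]
eef_rot: [-0.0, 0.615, 0.788, 0.0]
wrist_force: [0.6, -0.4, -0.1]
opening: -0.001
```

move_arm --moves '[{"gripper": 0, "x": 0, "y": 0.4, "z": 0, "roll": 0}, {"gripper": 0, "x": 0, "y": 0, "z": 0, "roll": 0}]'

```text
time_s: 3.82
eef_pos: [0.5681, -0.2405, 0.3448]
eef_rot: [-0.0, 0.616, 0.788, -0.0]
wrist_force: [-0.0, -0.0, 0.4]
opening: 0.003
```

move_arm --moves '[{"gripper": 0, "x": 0, "y": 0.3, "z": 0, "roll": 0}, {"gripper": 0, "x": 0, "y": 0, "z": 0, "roll": 0}]'

```text
time_s: 4.08
eef_pos: [0.5713, -0.2402, 0.3448]
eef_rot: [0.0, 0.616, 0.788, -0.0]
wrist_force: [-0.2, -0.6, 0.3]
opening: 0.003
```

move_arm --moves '[{"gripper": 0, "x": 0, "y": 0.3, "z": 0, "roll": 0}, {"gripper": 0, "x": 0, "y": 0, "z": 0, "roll": 0}]'

```text
time_s: 4.32
eef_pos: [0.5744, -0.2394, 0.3447]
eef_rot: [-0.0, 0.616, 0.788, 0.0]
wrist_force: [0.7, 0.3, 0.5]
opening: -0.003
```

```bash
python3 st.py 3
```

```text
t 4.325 open -0.00310323172913491 tip [ 0.5744 -0.2394  0.1717] into,left of seam -0.014056047197475548 -0.025213892325949335 F [0.6785 0.2983 0.5141] toolx yaw 104.00418765149547 z [ 0.  0. -1.]
```

move_arm --moves '[{"gripper": 0, "x": 0, "y": 0.3, "z": 0, "roll": 0}, {"gripper": 0, "x": 0, "y": 0, "z": 0, "roll": 0}]'

```text
time_s: 4.58
eef_pos: [0.5773, -0.2386, 0.3446]
eef_rot: [-0.0, 0.616, 0.788, -0.0]
wrist_force: [-0.9, -0.8, 0.2]
opening: 0.001
```

move_arm --moves '[{"gripper": 0, "x": 0, "y": 0.2, "z": 0, "roll": 0}, {"gripper": 0, "x": 0, "y": 0, "z": 0, "roll": 0}]'

```text
time_s: 4.82
eef_pos: [0.5791, -0.2381, 0.3446]
eef_rot: [-0.0, 0.616, 0.788, -0.0]
wrist_force: [-3.0, -0.2, 1.6]
opening: -0.0
```

move_arm --moves '[{"gripper": 0, "x": 0, "y": 0.2, "z": 0, "roll": 0}, {"gripper": 0, "x": 0, "y": 0, "z": 0, "roll": 0}]'

```text
time_s: 5.08
eef_pos: [0.5808, -0.2376, 0.3446]
eef_rot: [-0.001, 0.616, 0.788, -0.0]
wrist_force: [-6.0, -0.1, 2.0]
opening: -0.001
```

move_arm --moves '[{"gripper": 0, "x": 0, "y": -3, "z": 0, "roll": 0}, {"gripper": 0, "x": 0, "y": -5, "z": 0, "roll": 0}, {"gripper": 0, "x": 0, "y": -5, "z": 0, "roll": 0}, {"gripper": 0, "x": 0, "y": 0, "z": -3, "roll": 0}, {"gripper": 0, "x": 0, "y": 0, "z": -4, "roll": 0}]'

```text
time_s: 5.7
eef_pos: [0.4544, -0.2692, 0.4147]
eef_rot: [-0.0, 0.616, 0.788, 0.0]
wrist_force: [0.4, 0.2, 0.5]
opening: -0.006
```

move_arm --moves '[{"gripper": 0, "x": 0, "y": 0, "z": 0, "roll": 0}, {"gripper": 0, "x": 0, "y": 0, "z": 0, "roll": 0}, {"gripper": 0, "x": 0, "y": 0, "z": 0, "roll": 0}]'

```text
time_s: 6.08
eef_pos: [0.4549, -0.2688, 0.4133]
eef_rot: [-0.001, 0.616, 0.788, 0.0]
wrist_force: [0.2, 0.7, -0.9]
opening: -0.003
```

```bash
python3 st.py 4 scene top
python3 - <<'E'
import cv2,numpy as np
a=cv2.imread("pics/scene4.png")[120:280,240:400];b=cv2.imread("pics/top4.png")[120:280,230:390]
cv2.imwrite("pics/crop4.png",cv2.resize(np.hstack([a,b]),None,fx=2.5,fy=2.5,interpolation=cv2.INTER_CUBIC))
E
```

```text
t 6.075 open -0.0027794706803042253 tip [ 0.4546 -0.2685  0.2403] into,left of seam -0.137340524797862 -0.024769458304187277 F [ 0.2288  0.709  -0.8975] toolx yaw 104.015330310804 z [-0.0014  0.0015 -1.    ]
```

View pics/crop4.png

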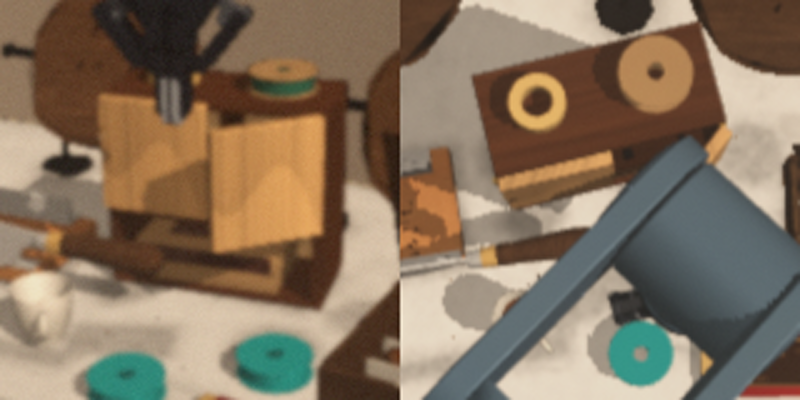

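The right door has sprung ajar: its free top corner is at scene (324,171), and the left door is still shut. Next I compute the door angle.

Run:
```python
from h import *
s=ctrl.camera("scene");S=s["world_from_camera"]
into=np.array([.9707,.2402,0]);left=np.array([-.2402,.9707,0]);seam=np.array([.582,-.2115,0])
for px in((324.4,171.2),(369.3,165.7)):
    p=onz(s,S,*px,.204);d=p-seam;print(p,d@into,d@left)
    h=np.array([.0065,-.1075]);v=np.array([d@into,d@left])-h;print(np.hypot(*v),np.degrees(np.arctan2(-v[0],v[1])))
```

```text
[ 0.54124593 -0.2456965   0.204     ] -0.04777397656068781 -0.023405417554324202
0.10008777811712405 32.83787730066971
[ 0.62102945 -0.31415689  0.204     ] 0.013227701343886266 -0.10902392149597868
0.006898137581872008 -102.76294651130979
```

move_arm --moves '[{"gripper": 0, "x": 0.1, "y": 4.2, "z": 0, "roll": 0}, {"gripper": 0, "x": 0.1, "y": 4.2, "z": 0, "roll": 0}, {"gripper": 0, "x": 0.1, "y": 4.3, "z": 0, "roll": 0}, {"gripper": 0, "x": 0, "y": 0, "z": 0, "roll": 0}]'

```text
time_s: 6.72
eef_pos: [0.5793, -0.2343, 0.4134]
eef_rot: [-0.001, 0.615, 0.789, 0.0]
wrist_force: [-0.4, -0.3, -0.2]
opening: -0.002
```

```bash
python3 st.py 5 scene top
python3 - <<'E'
import cv2,numpy as np
a=cv2.imread("pics/scene5.png")[100:260,240:400];b=cv2.imread("pics/top5.png")[120:280,230:390]
cv2.imwrite("pics/crop5.png",cv2.resize(np.hstack([a,b]),None,fx=2.5,fy=2.5,interpolation=cv2.INTER_CUBIC))
E
```

```text
t 6.725 open -0.0016876831436761794 tip [ 0.5792 -0.2342  0.2404] into,left of seam -0.008184427403640998 -0.021329851263097454 F [-0.3853 -0.3059 -0.1972] toolx yaw 104.15897677819002 z [-0.0007  0.001  -1.    ]
```

View pics/crop5.png

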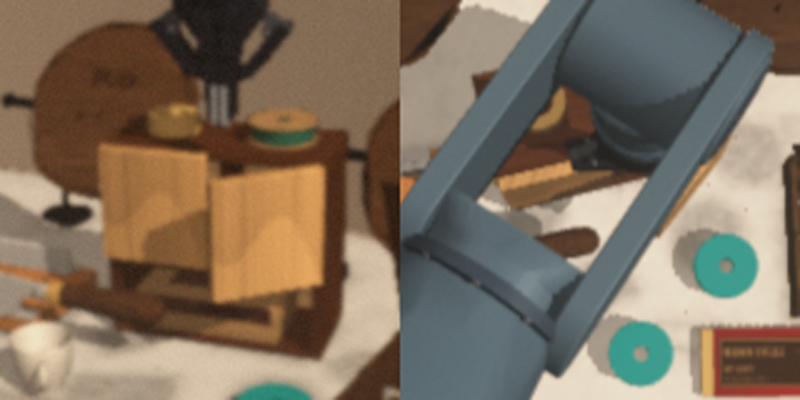

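The tips are over the gap between door and carcass, and nothing has moved. I'll go down and check the force.

move_arm --moves '[{"gripper": 0, "x": -0.1, "y": -0.3, "z": 0, "roll": 0}, {"gripper": 0, "x": 0, "y": 0, "z": 2, "roll": 0}, {"gripper": 0, "x": 0, "y": 0, "z": 2, "roll": 0}, {"gripper": 0, "x": 0, "y": 0, "z": 2, "roll": 0}, {"gripper": 0, "x": 0, "y": 0, "z": 0.5, "roll": 0}]'

```text
time_s: 7.45
eef_pos: [0.5741, -0.2368, 0.3467]
eef_rot: [-0.002, 0.616, 0.788, -0.0]
wrist_force: [0.3, -0.0, -0.2]
opening: 0.001
```

move_arm --moves '[{"gripper": 0, "x": -0.5, "y": -0.8, "z": 0, "roll": 0}, {"gripper": 0, "x": -0.7, "y": -0.8, "z": 0, "roll": 0}, {"gripper": 0, "x": -0.7, "y": -0.8, "z": 0, "roll": 0}]'

```text
time_s: 7.82
eef_pos: [0.5558, -0.2623, 0.3506]
eef_rot: [0.001, 0.616, 0.788, -0.0]
wrist_force: [0.5, 0.3, 0.2]
opening: 0.002
```

move_arm --moves '[{"gripper": 0, "x": -0.8, "y": -0.8, "z": 0, "roll": 0}, {"gripper": 0, "x": -0.8, "y": -0.8, "z": 0, "roll": 0}, {"gripper": 0, "x": -0.8, "y": -0.8, "z": 0, "roll": 0}, {"gripper": 0, "x": 0, "y": 0, "z": 0, "roll": 0}]'

```text
time_s: 8.32
eef_pos: [0.5381, -0.2914, 0.3497]
eef_rot: [0.0, 0.616, 0.788, -0.0]
wrist_force: [-0.4, -1.2, -0.6]
opening: 0.001
```

```bash
python3 st.py 6 scene top
python3 - <<'E'
import cv2,numpy as np
a=cv2.imread("pics/scene6.png")[100:260,240:400];b=cv2.imread("pics/top6.png")[120:280,230:390]
cv2.imwrite("pics/crop6.png",cv2.resize(np.hstack([a,b]),None,fx=2.5,fy=2.5,interpolation=cv2.INTER_CUBIC))
E
```

```text
t 8.325 open 0.001450286286864714 tip [ 0.5381 -0.2915  0.1767] into,left of seam -0.06180882971015185 -0.06706938992764876 F [-0.3979 -1.2132 -0.6121] toolx yaw 103.92837042283195 z [-0.0001 -0.0002 -1.    ]
```

View pics/crop6.png

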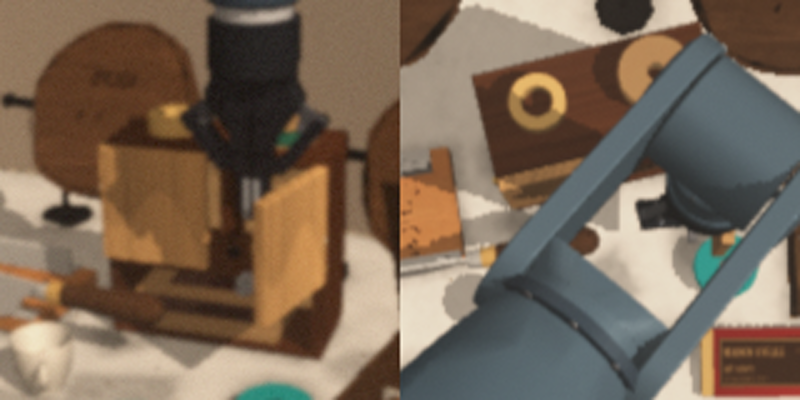

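The finger is behind the door and is swinging it open. I'll push on to square, step off to the left, then lift.

move_arm --moves '[{"gripper": 0, "x": -0.6, "y": -0.5, "z": 0, "roll": 0}, {"gripper": 0, "x": -0.6, "y": -0.5, "z": 0, "roll": 0}, {"gripper": 0, "x": -0.4, "y": -0.2, "z": 0, "roll": 0}, {"gripper": 0, "x": -0.3, "y": 0, "z": 0, "roll": 0}, {"gripper": 0, "x": 0, "y": 0, "z": 0, "roll": 0}]'

```text
time_s: 9.05
eef_pos: [0.5316, -0.3121, 0.3497]
eef_rot: [0.0, 0.616, 0.788, -0.0]
wrist_force: [-0.5, -0.4, -0.1]
opening: 0.002
```

move_arm --moves '[{"gripper": 0, "x": 2, "y": 0, "z": 0, "roll": 0}, {"gripper": 0, "x": 1, "y": -1, "z": -2, "roll": 0}, {"gripper": 0, "x": 0, "y": -1, "z": -4, "roll": 0}, {"gripper": 0, "x": 0, "y": -2, "z": -4, "roll": 0}, {"gripper": 0, "x": 0, "y": -3, "z": 0, "roll": 0}]'

```text
time_s: 9.68
eef_pos: [0.4566, -0.2986, 0.4538]
eef_rot: [0.004, 0.615, 0.789, -0.0]
wrist_force: [-0.3, -0.6, -0.6]
opening: 0.002
```

move_arm --moves '[{"gripper": 0, "x": 5, "y": -2, "z": 0, "roll": 0}, {"gripper": 0, "x": 5, "y": -2, "z": 0, "roll": 0}, {"gripper": 0, "x": 5, "y": -2, "z": 0, "roll": 0}, {"gripper": 0, "x": 5, "y": 0, "z": 0, "roll": 0}, {"gripper": 0, "x": 0, "y": 0, "z": 0, "roll": 0}]'

```text
time_s: 10.3
eef_pos: [0.3485, -0.1167, 0.4495]
eef_rot: [0.0, 0.614, 0.789, 0.0]
wrist_force: [0.1, -0.1, 0.5]
opening: 0.001
```

```bash
python3 st.py 7 scene top
python3 - <<'E'
import cv2,numpy as np
a=cv2.imread("pics/scene7.png")[120:280,240:400];b=cv2.imread("pics/top7.png")[120:280,230:390]
cv2.imwrite("pics/crop7.png",cv2.resize(np.hstack([a,b]),None,fx=2.5,fy=2.5,interpolation=cv2.INTER_CUBIC))
E
```

```text
t 10.3 open 0.0011599650849720036 tip [ 0.3487 -0.1167  0.2765] into,left of seam -0.2037193726877824 0.14803915383185665 F [ 0.0959 -0.1387  0.5139] toolx yaw 104.22102259464302 z [ 0.0011  0.     -1.    ]
```

View pics/crop7.png

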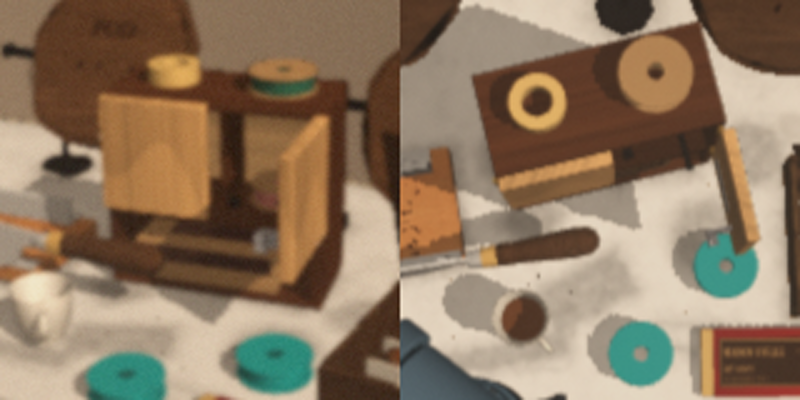

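The right door stands about square (top-view crop (724,128) to (745,250)), the left door is shut, and the spool, tape, cup and tablet match their starting pixels. I'll check angle and rest numerically, then hand in.

Run:
```python
from h import *
t=ctrl.camera("top");T=t["world_from_camera"]
cr=lambda x,y:((x-400)/2.5+230,y/2.5+120)
# inner top edge of the door
a=onz(t,T,*cr(716,131),.204);b=onz(t,T,*cr(738,249),.204);d=(b-a)[:2]
left=np.array([-.2402,.9707]);out=-np.array([.9707,.2402])
print("len",np.linalg.norm(d),"angle rad",np.arctan2(d@out,d@left))
p=cv2.imread("pics/top7.png").astype(int)[...,::-1];o=cv2.imread("pics/top0.png").astype(int)[...,::-1]
roi=np.s_[120:245,345:385] 
print("motion diff door",np.abs(t["img"].astype(int)-p)[roi].mean())
for n,r in dict(spool=np.s_[132:168,314:350],tape=np.s_[146:174,270:300],cup=np.s_[236:258,266:290],tablet=np.s_[250:279,346:408],leftdoor=np.s_[178:205,268:312]).items():
    print(n,np.abs(t["img"].astype(int)-o)[r].mean())
```

```text
len 0.11124302801954451 angle rad 1.4919715427956148
motion diff door 0.6504666666666666
spool 4.199074074074074
tape 4.210714285714285
cup 3.5
tablet 4.125324434556915
leftdoor 9.446127946127946
```

```bash
python3 -c "
from bench import ctrl
print(ctrl.hand_in())"
```

```text
the job is handed in; nothing more can be done
None
```

The compartment under the ribbon spool is open, and the job is handed in at about 10.4 s of robot time. It gave no verdict.

**What I did:** The spool (two tan discs with green ribbon) lies over the right door. I pushed that door in with the shut fingertips, up to about 6 N, and drew back. It sprang ajar to about 0.6 rad with the arm clear. I then reached behind it from above, swung it open and withdrew the arm.

**Last checks:**
- **Right door:** open about 1.49 rad and at rest, with no change between two pictures.
- **Spool, tape, cup and tablet:** unchanged in the top view.
- **Left door:** it looks shut at its original edges. The picture difference there was higher (9.4, against about 4 elsewhere). I put that down to the changed shadow, but I did not measure the door angle itself.
- **Robot:** wrist force is within noise, and it touches nothing.

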